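Seat a mitred offcut in the corner jig and clamp it

TASK

Lay the mitred offcut on the corner jig with its long edge along the long fence and its square end at the end stop, and push it firmly but without ramming until it sits square and flush against both, with no gap. Then swing the red-gripped hold-down clamp over and press it firmly down onto the offcut so that it stays clamped there, still flush, and leave the other things on the bench alone.

Things in the scene. Friction and masses are not known exactly. Their poses are not given: they have to be found in the camera images.
- offcut_centre (a point): Centre of a pale wood offcut, a flat bar 150 long, 50 wide, 30 mm high, about 160 g; one end square, one mitred at 45 degrees, so the long edge is 150 and the short edge 100 mm. Point half-way up, mid-width, 62 mm from the square end (about centre of mass; grip across width). x to the long edge (25 mm), y along the bar to the square end, z up. Starts right of the jig, y within 0.7 rad of world y.
- offcut_heel (a point): Corner of the offcut, on its underside, between the square end and the long edge: belongs in the jig's inner corner. Axes as offcut_centre.
- offcut_toe (a point): Corner of the offcut, on its underside, between the square end and the short edge.
- offcut_tip (a point): Sharp tip of the mitred end, on the underside, on the long edge, 150 mm from offcut_heel. In the axes of offcut_centre the mitred face runs from x -25, y -38 mm (at the short edge) to x +25, y -88 mm (this tip).
- jig_corner (a point): Inner corner of the jig, on the upper face of its base, where the inner faces of long fence and end stop meet. x points away from the robot into the fence, y (left) into the stop, z up; turned up to 17 degrees. The base is a fixed grey board 12 mm thick, from x -145 to +45 and y -225 to +35 mm of this corner. Work lies at negative x and y.
- fence: Long fence, dark wood, fixed: 22 mm high over the base, 22 mm thick, from y -225 to +20 mm of jig_corner; its inner face is the plane x = 0 of jig_corner. The origin is the centre of the underside of the jig's base, at x -50, y -95, z -12 mm of jig_corner.
- stop: End stop of the jig, dark wood, fixed: 22 mm high over the base, 22 mm thick, from x -100 to 0 mm of jig_corner; its inner face is the plane y = 0 of jig_corner. Same origin as the fence.
- clamp (a joint): Angle of the hold-down clamp: 0 = arm level, pad just resting on an offcut lying on the jig; grows as the arm is raised; pi/2 = upright; starts raised, leaning a little away from the robot (1.7 to 2.05), and can sink to -0.12 with nothing under it. The hinge is stiff (0.25 N m): the arm stays where it is left and keeps some of the force it was pressed down with.
- clamp_hinge (a point): Hinge of the clamp, on a steel bracket 34 mm wide behind the long fence, at x +35, y -62, z +50 mm of jig_corner, axes the same. The axis runs along y; the arm, a steel bar 18 mm wide and 8 mm thick, points towards the robot (-x) when level, straight up at pi/2.
- clamp_grip (a point): Middle of the red grip of the clamp arm (50 long, 22 wide, 14 mm thick), 95 mm from the hinge axis; with the arm level it is 10 mm beyond the short edge of a seated offcut and 50 mm over the base of the jig. x from here to the hinge, z out of the arm's upper (when raised: rear) face, 7 mm away.
- clamp_pad: Black rubber pad, 20 mm across, under the clamp arm 60 mm from the hinge; with the arm level it rests on the offcut's centre, its face 20 mm below the arm's middle line. The body's origin is on the hinge.
- tape: Yellow tape measure, 70 x 65 x 35 mm, a bystander, to be left alone; origin at the centre of its underside
- hammer: Hammer lying at the back right, a bystander, to be left alone; origin at the centre of its underside
- wrench: Steel wrench, 140 mm long, lying behind and between the offcut and the jig, a bystander, to be left alone; origin at the centre of its underside
- driver: Screwdriver, 200 mm long, lying left of the jig, a bystander, to be left alone; origin at the centre of its underside
- tin: Blue paint tin, 90 mm across, 110 mm high, at the back, a bystander, to be left alone; origin at the centre of its underside
- jar: Jar with a green lid, 76 mm across, 100 mm high, at the back, a bystander, to be left alone; origin at the centre of its underside
- glue: White bottle with an orange cap, 180 mm high, at the left, a bystander, to be left alone; origin at the centre of its underside
- sander: Cork sanding block, 120 x 65 x 42 mm, at the right, a bystander, to be left alone; origin at the centre of its underside
Not all that is in view belongs to the job. What is shaped like the part that bears offcut_centre but orange or pink is not meant.

How it is judged:
On the way, in this order (a step that is already met when the one before it is completed fails the run):
1. the offcut lies flat on the jig, flush (within 2 mm) against both the long fence and the end stop, and is pressed against one or both of them with more than 2 N (x of offcut_heel in the frame of jig_corner between -0.002 and 0.003 m and x of offcut_tip in the frame of jig_corner above -0.002 m and y of offcut_heel in the frame of jig_corner between -0.002 and 0.003 m and y of offcut_toe in the frame of jig_corner above -0.002 m and z of each of offcut_heel, offcut_tip, offcut_toe in the frame of jig_corner below 0.004 m and (contact force between offcut and fence above 2 N or contact force between offcut and stop above 2 N)).
2. the clamp's pad is pressed onto the flush offcut with more than 3 N (x of offcut_heel in the frame of jig_corner between -0.002 and 0.003 m and x of offcut_tip in the frame of jig_corner above -0.002 m and y of offcut_heel in the frame of jig_corner between -0.002 and 0.003 m and y of offcut_toe in the frame of jig_corner above -0.002 m and z of each of offcut_heel, offcut_tip, offcut_toe in the frame of jig_corner below 0.004 m and contact force between clamp_pad and offcut above 3 N), for 0.1 s.
At the end, for the whole second after the job is handed in: The offcut lies flat on the jig (underside corners less than 4 mm over the base), long edge within 2 mm of the fence at both ends, square end within 2 mm of the stop at both corners; the clamp is down on it (angle within 0.03 rad of 0), its pad still pressing with more than 1 N (x of offcut_heel in the frame of jig_corner between -0.002 and 0.003 m and x of offcut_tip in the frame of jig_corner above -0.002 m and y of offcut_heel in the frame of jig_corner between -0.002 and 0.003 m and y of offcut_toe in the frame of jig_corner above -0.002 m and z of each of offcut_heel, offcut_tip, offcut_toe in the frame of jig_corner below 0.004 m and value of joint clamp between -0.03 and 0.03 rad and contact force between clamp_pad and offcut above 1 N); the robot touches nothing.
It fails at once if the offcut is rammed into the fence or the stop (over 60 N) (contact force between offcut and fence above 60 N or contact force between offcut and stop above 60 N).
It fails at once if a bystander is moved by more than 30 mm (distance of any of tape, hammer, wrench, driver, tin, jar, glue, sander from where it was at the start of the episode above 0.03 m).
It also fails if it takes over 72 s, if anything falls off the work surface, if the arm or the gripper's body presses on something with over 40 N, if the wrist force passes 120 N, or if a joint passes its speed limit or range.

ROBOT

A 6-joint arm with a two-finger parallel gripper is mounted at the origin on the work surface. World frame = base frame: x ahead of the robot, y to its left, z up, the work surface at z = 0. Lengths are in m, angles in rad, forces in N, time in s.
With the tool pointing down it reaches from about 0.25 to 0.775 m from the base axis. Payload 4 kg.
Tool frame: the origin (TCP) lies at the very end of the fingers, on their centre line; the grasp point (between the pads) lies tcp_to_grasp behind it (tcp_to_grasp is the distance from the TCP to the grasp point, in m); z points along the fingers, y is the direction in which the jaws open and shut (so a half turn about z gives the same grasp; the last joint's range is limited). The gripper opens to 94 mm and grips with 3 to 60 N. Pads are 16 mm wide; open, the fingers measure 119 mm over their backs; the gripper's body (75 mm by 177 mm) begins 78 mm behind the grasp point.
Start: joints at [-1.447, 0.087, 1.371, -0, 1.684, -0.103], TCP at [0.124, -0.536, 0.168] pointing down, gripper open.
Joint ranges: [-3.1, 3.1], [-0.76, 2.03], [0.27, 2.55], [-1.08, 4.22], [0.17, 2.65], [-2.57, 2.57]. Speed limits (rad/s): [2.79, 2.79, 3.14, 3.14, 3.14, 3.14].

INTERFACE

Orientations are given as [roll, pitch, yaw] about the fixed x, y, z axes, in that order (R = Rz(yaw) Ry(pitch) Rx(roll)).
In Python, from bench import * gives the robot as it stands.
- The arm moves only by the tool play_rows, never from a script. Its argument "rows" is a list of rows, each a list of 3 entries, a list of its own where there are three numbers: the finger opening in cm, from 0 to 9.4, then the shift along the world's x, y, z in cm, then the turn, a rotation vector about the world's x, y, z in rad. A call has 1 to 8 rows; each row is the pose to reach, as a shift and turn from the pose commanded when the call began; what a row does not reach only later rows make up. A row lasts 1/12 s, in which the tool goes at most 41.7 mm and 7.16 degrees, less where a joint would pass 70% of its speed; a pose out of reach is approached as far as the arm can. A call with a gripper value outside its range is refused whole. The fingers move at their own pace and stop on an object; the grip force is fixed at half the most. Time passes only in rows, so rows that repeat a pose let the fingers close. It gives the time, the measured TCP pose, the force and the opening at its end, in the units of the state.
- get_obs(): the state, without advancing time (a new reading comes with each control period).
- snapshot(name): name is "scene" or "side" or "wrist"; returns a dict with "pixels" (420x560x3 uint8, red, green, blue), "fx", "fy", "cx", "cy" (pixels), "rvec" (rotation vector, rad) and "tvec" (3), from world to camera coordinates, as OpenCV has them. Camera axes: x right, y down, z forward; pixel columns grow to the right and rows downward; lengths in m; the calibration is good to about 2 mm. The wrist camera is an equidistant fisheye: a pixel r from the principal point sees the ray r / f radians off the axis. A picture is of the moment at which its call begins. There is no depth.
- close_job(): hands the job in, once; it reports no verdict.
Trained networks look in the newest picture that a camera, given by its name, has taken for a name from the list of things; names that differ only in an ending like _2 or _b are one class to them, and where a whole thing is asked for, a point or a joint stands for the part that bears it (a point fixed in the world has none). Each returns a list of dicts, best first, with "confidence" (0 to 1); they miss things now and then, are a little off and sometimes report something else, mostly with a low value. They report only what shows in the picture. A call takes as long as a camera call. They do not tell look-alikes from the thing itself.
- silhouettes(camera, label): "mask" (420x560 bool, what is visible of it) and "point" ([row, column] in pixels, amid what is visible of it).
The state is a dict: "time": time; "joint_positions": joint angles; "qvel": joint speeds; "joint_torque": joint torques, N m; "tool_pos": TCP position; "ee_rot": TCP orientation; "wrist_force": force on the tool from outside, world axes, zero at the start; "wrist_torque": the same for the moment, N m; "width": finger opening in m.
Only numpy, scipy, OpenCV 4.12 (cv2) and the standard library are available. Lean on these libraries where they do the work, as an engineer would, in place of code of your own. Each camera call takes 0.05 s, during which the arm holds its last target. There are 200 camera calls.

## Working session

There is one attempt and no reset: what is moved stays moved. The work goes in short steps, Python scripts to look and compute and a tool call to move; the robot and the scene stay as the last step left them, time stands still between calls to the robot, and variables do not carry over. Pictures are saved under pics/ and viewed, about 8 in all and at most 12, crops included, and the job is handed in when it is done.

Besides the shell and the picture viewer there is one more tool, called after "Emit:" in YAML: its name, and indented under it one key for each argument. play_rows: Moves the arm, as the interface text tells. Its arguments: {"type":"object","properties":{"rows":{"type":"array"}},"required":["rows"]}

```bash
mkdir -p pics
python3 - <<'E'
from bench import *
import cv2,numpy as np
ims=[]
for c in ("scene","side"):
    s=snapshot(c); cv2.imwrite(f"pics/{c}0.png",s["pixels"][:,:,::-1])
    print(c,s["fx"],s["cx"],s["cy"],s["rvec"],s["tvec"])
    for l in("offcut_centre","fence","stop","clamp","clamp_pad","wrench"):
        for d in silhouettes(c,l):print(l,round(d["confidence"],2),d["point"],d["mask"].sum())
o=get_obs();print(o)
E
```

```text
scene 452.18259099843607 277.8598174739882 208.72618650467945 [ 1.88700686  1.16436158 -0.6519652 ] [-0.26111134 -0.19195962  1.72120636]
offcut_centre 0.96 [249.6, 175.2] 1015
offcut_centre 0.96 [178.5, 288.4] 582
offcut_centre 0.67 [236.3, 85.4] 1016
fence 0.69 [226.5, 307.5] 705
stop 0.51 [196.5, 336.4] 244
stop 0.41 [208.8, 343.4] 74
clamp 0.52 [195.2, 334.7] 290
clamp_pad 0.72 [269.0, 297.7] 1182
clamp_pad 0.67 [225.7, 307.8] 722
wrench 0.52 [274.3, 250.9] 282
side 389.19073323764496 278.2238224717498 205.80365070758603 [ 0.70160637 -2.43362863  1.34738411] [0.46504873 0.18939644 0.95397513]
offcut_centre 0.96 [191.8, 374.6] 519
offcut_centre 0.88 [273.9, 321.8] 1022
offcut_centre 0.82 [170.4, 383.0] 227
offcut_centre 0.74 [181.9, 330.8] 448
fence 0.56 [225.4, 243.3] 611
stop 0.79 [254.1, 237.1] 371
clamp 0.75 [256.3, 235.1] 447
clamp 0.6 [195.5, 221.1] 361
clamp_pad 0.58 [198.5, 220.2] 32
wrench 0.44 [189.2, 263.3] 132
{'time': 0.7, 'joint_positions': array([-1.44708419e+00,  8.71514250e-02,  1.37065915e+00,  2.67572537e-05,
        1.68357761e+00, -1.03108302e-01]), 'qvel': array([-0.00057455, -0.0002472 ,  0.00032551,  0.00123158, -0.00041955,
       -0.0016966 ]), 'joint_torque': array([ 1.03399310e-03, -3.39904976e+01, -3.02521384e+01,  7.19502429e-02,
        2.35174585e-02,  7.30620684e-07]), 'tool_pos': array([ 0.12369146, -0.53596051,  0.16815321]), 'ee_rot': array([ 3.14138653e+00, -5.40032997e-06,  2.26823454e-01]), 'wrist_force': array([-0.8044271 , -0.35663825, -0.34825437]), 'wrist_torque': array([ 0.04472859,  0.01813816, -0.00912549]), 'width': 0.0937628789276549}
```

Run:
```python
import cv2,numpy as np
a=cv2.imread("pics/scene0.png");b=cv2.imread("pics/side0.png")
cv2.imwrite("pics/m.png",cv2.resize(a,(800,600),interpolation=cv2.INTER_CUBIC))
cv2.imwrite("pics/m2.png",cv2.resize(b,(800,600),interpolation=cv2.INTER_CUBIC))
```

```text
(no output)
```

View pics/m.png

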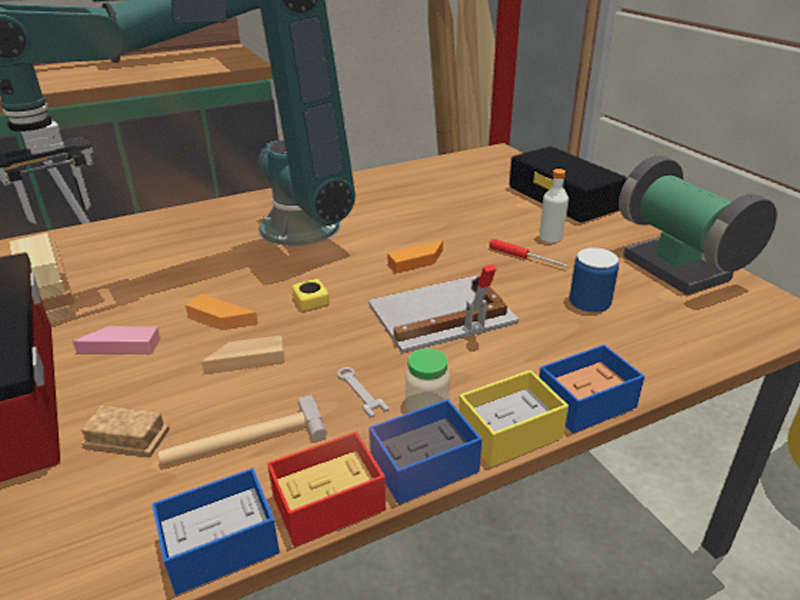

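View pics/m2.png

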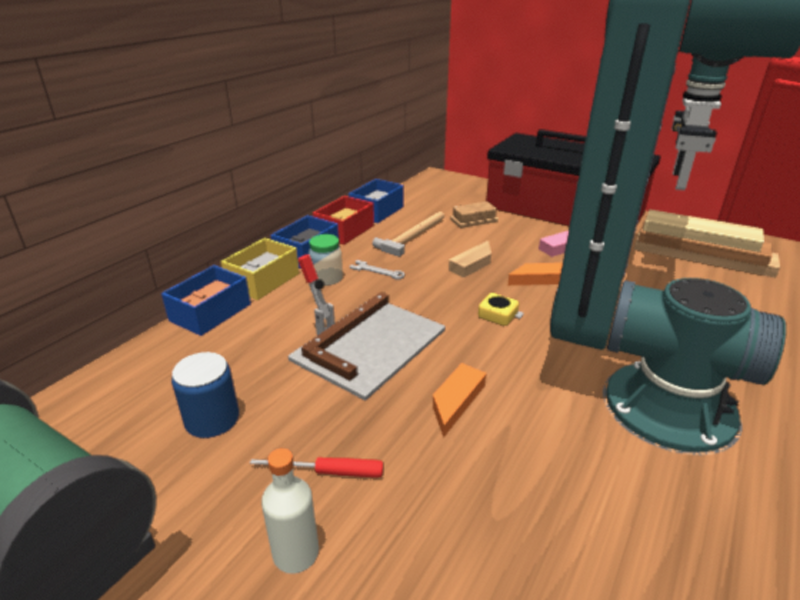

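Viewed 2. The pale offcut is at about (244,355) in the 800 px scene view and (470,258) in the side view. Look-alikes in the scene view are pink (118,340), orange (220,311) and orange (415,256). The jig is at (445,312), and its clamp is upright with the red grip at (487,276).

```bash
cat > h.py <<'E'
from bench import *
import cv2,numpy as np
from scipy.optimize import minimize,least_squares
def cam(s): return cv2.Rodrigues(np.array(s["rvec"],float))[0],np.array(s["tvec"],float)
def proj(s,P):
    R,t=cam(s);c=np.atleast_2d(P)@R.T+t
    if s.get("fish"):
        r=np.hypot(c[:,0],c[:,1])+1e-12;k=np.arctan2(r,c[:,2])/r
        return np.c_[s["fx"]*c[:,0]*k+s["cx"],s["fy"]*c[:,1]*k+s["cy"]]
    return np.c_[s["fx"]*c[:,0]/c[:,2]+s["cx"],s["fy"]*c[:,1]/c[:,2]+s["cy"]]
def snap(n,f=None):
    s=dict(snapshot(n));s["fish"]=n=="wrist"
    if f:cv2.imwrite(f"pics/{f}.png",s["pixels"][:,:,::-1])
    return s
def bp(s,uv,z):
    R,t=cam(s);a=np.array([(uv[0]-s["cx"])/s["fx"],(uv[1]-s["cy"])/s["fy"]])
    if s.get("fish"):
        r=np.hypot(*a)+1e-12;d=np.r_[a/r*np.sin(r),np.cos(r)]
    else:d=np.r_[a,1]
    d=R.T@d;C=-R.T@t;return C+d*(z-C[2])/d[2]
OFF=np.array([[25,62],[-25,62],[-25,-38],[25,-88]])/1000
def place(p,L):  # p=x,y,th
    c,s=np.cos(p[2]),np.sin(p[2]);return L@np.array([[c,s],[-s,c]])+p[:2]
def offpts(p,z0):
    q=place(p,OFF);return np.r_[np.c_[q,np.full(4,z0)],np.c_[q,np.full(4,z0+.03)]]
def offmask(s,p,z0):
    uv=proj(s,offpts(p,z0));m=np.zeros((420,560),np.uint8)
    cv2.fillConvexPoly(m,np.round(cv2.convexHull(uv.astype(np.float32))*16).astype(np.int32),255,cv2.LINE_AA,4)
    return m/255.
def fitoff(views,p0,z0):
    def cost(p):
        q=p*[.01,.01,.1]
        return sum(1-np.minimum(a:=offmask(s,q,z0),m).sum()/np.maximum(a,m).sum() for s,m in views)
    best=None
    for dth in(-.3,0,.3):
        r=minimize(cost,(np.array(p0)+[0,0,dth])/[.01,.01,.1],method="Nelder-Mead",options=dict(initial_simplex=None,maxiter=300))
        if best is None or r.fun<best.fun:best=r
    return best.x*[.01,.01,.1],best.fun
E
python3 - <<'E'
from h import *
sc=snap("scene");sd=snap("side")
p=bp(sc,(.7*244,.7*353),.015);print("approx",p,bp(sd,(.7*470,.7*258),.015))
V=[]
for s,n,pt in((sc,"scene",(249,171)),(sd,"side",(182,331))):
    L=silhouettes(n,"offcut_centre");L.sort(key=lambda d:np.hypot(*(np.array(d["point"])-pt)));d=L[0];print(n,d["point"],d["confidence"]);V.append((s,d["mask"]))
for v in ([V[0]],[V[1]],V):print(fitoff(v,[p[0],p[1],0.],0.))
# jig from corners of base top z .012: local offsets of jig_corner
obs=[("sc",(370,302),(-.145,-.225)),("sc",(402,346),(.045,-.225)),("sc",(517,318),(.045,.035)),("sd",(290,354),(.045,.035)),("sd",(363,391),(-.145,.035)),("sd",(444,326),(-.145,-.225))]
C={"sc":sc,"sd":sd}
for k,uv,l in obs: print(k,l,bp(C[k],(uv[0]*.7,uv[1]*.7),.012)[:2])
def res(p):return np.concatenate([proj(C[k],np.r_[place(p,np.array([l]))[0],.012])[0]-np.array(uv)*.7 for k,uv,l in obs])
r=least_squares(res,[.5,.1,0.]);print("jig",r.x,r.fun.round(1))
o=offpts  # overlay crop
E
```

```text
approx [ 0.49830468 -0.27965161  0.015     ] [ 0.50997594 -0.27224001  0.015     ]
scene [249.3, 173.5] 0.74
side [182.7, 331.0] 0.78
(array([ 0.50099594, -0.27026949, -0.2610747 ]), np.float64(0.06670056027508775))
(array([ 0.50220627, -0.27226788, -0.19334652]), np.float64(0.12287324502200159))
(array([ 0.50134041, -0.27120735, -0.23038832]), np.float64(0.1976721096477062))
sc (-0.145, -0.225) [0.44223208 0.00919458]
sc (0.045, -0.225) [6.13161016e-01 2.42165773e-04]
sc (0.045, 0.035) [0.63615101 0.2525024 ]
sd (0.045, 0.035) [0.63329273 0.25024154]
sd (-0.145, 0.035) [0.45583133 0.26137045]
sd (-0.145, -0.225) [0.42892166 0.01411735]
jig [ 0.59156824  0.22184501 -0.07438717] [-1.9 -1.8 -0.9  1.9  0.8  0.4 -2.4 -0.1  0.6  2.3  0.6 -1.1]
```

Emit:
play_rows:
  rows:
    - [9.4, [18, 13, 0], [0, 0, 0.5]]
    - [9.4, [18, 13, 0], [0, 0, 0.5]]
    - [9.4, [18, 13, 0], [0, 0, 0.5]]
    - [9.4, [18, 13, 0], [0, 0, 0.5]]
    - [9.4, [36, 26, 0], [0, 0, 1.1]]
    - [9.4, [36, 26, 0], [0, 0, 1.1]]
    - [9.4, [36, 26, 0], [0, 0, 1.1]]
    - [9.4, [36, 26, 0], [0, 0, 1.1]]

```text
time: 1.57
tool_pos: [0.3953, -0.3393, 0.1684]
ee_rot: [3.141, 0.0, 1.233]
wrist_force: [0.0, 0.2, -0.4]
width: 0.0943
```

Run:
```python
import bench
print([n for n in dir(bench) if n[0]!='_'],getattr(bench,'tcp_to_grasp',None))
o=bench.get_obs();print(o['tool_pos'],o['ee_rot'])
```

```text
['IKError', 'close_job', 'get_obs', 'silhouettes', 'snapshot', 'tcp_to_grasp'] 0.0188
[ 0.39532712 -0.33932394  0.1684267 ] [3.14076780e+00 4.34410179e-04 1.23292677e+00]
```

Emit:
play_rows:
  rows:
    - [9.4, [9, 6, 0], [0, 0, 0.08]]
    - [9.4, [9, 6, 0], [0, 0, 0.08]]
    - [9.4, [9, 6, 0], [0, 0, 0.08]]
    - [9.4, [9, 6, 0], [0, 0, 0.08]]
    - [9.4, [9, 6, 0], [0, 0, 0.08]]

```text
time: 1.98
tool_pos: [0.4845, -0.2799, 0.1678]
ee_rot: [-3.141, 0.0, 1.31]
wrist_force: [-0.8, -0.9, 0.3]
width: 0.0937
```

Run:
```python
from h import *
w=snap("wrist","w1");o=get_obs();print(o['tool_pos'],o['ee_rot'])
p0=[.501,-.271,-.24];uv=proj(w,offpts(p0,0));print(uv.round(0).tolist())
V=[]
for d in silhouettes("wrist","offcut_centre"):
    print(d["confidence"],d["point"],d["mask"].sum())
    q,f=fitoff([(w,d["mask"])],p0,0.);print(q,f)
im=w["pixels"][:,:,::-1].copy()
cv2.polylines(im,[uv[4:].astype(np.int32)],True,(0,255,0),1);cv2.imwrite("pics/w1o.png",im)
```

```text
[ 0.48363333 -0.28079944  0.1678832 ] [-3.14075067e+00  5.45125826e-04  1.30758437e+00]
[[311.0, 126.0], [268.0, 127.0], [271.0, 209.0], [311.0, 246.0], [314.0, 126.0], [267.0, 127.0], [270.0, 216.0], [313.0, 256.0]]
0.94 [229.3, 170.5] 3931
[ 0.501 -0.271 -0.54 ] 1.0
0.65 [179.3, 295.6] 5006
[ 0.50363003 -0.27002957 -0.24191062] 0.03040471522354926
0.63 [362.4, 227.9] 1569
[ 0.501 -0.271 -0.54 ] 1.0
```

View pics/w1o.png

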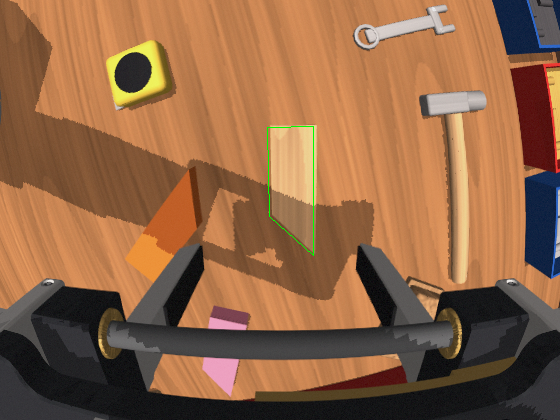

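Viewed 3: the pale wood offcut is at (293,185), and the overlay fits it with the mitred tip on the correct side. The pink one is at (228,350) and an orange one is at (165,225).

Emit:
play_rows:
  rows:
    - [9.4, [2, 1.1, -4], [0, 0, 0.02]]
    - [9.4, [2, 1.1, -7.5], [0, 0, 0.02]]
    - [9.4, [2, 1.1, -11], [0, 0, 0.02]]
    - [9.4, [2, 1.1, -14], [0, 0, 0.02]]
    - [9.4, [2, 1.1, -15.8], [0, 0, 0.02]]
    - [9.4, [2, 1.1, -15.8], [0, 0, 0.02]]
    - [4, [2, 1.1, -15.8], [0, 0, 0.02]]
    - [4, [2, 1.1, -15.8], [0, 0, 0.02]]

```text
time: 2.75
tool_pos: [0.5044, -0.2715, 0.0122]
ee_rot: [3.138, 0.001, 1.325]
wrist_force: [0.8, -0.8, 0.4]
width: 0.0839
```

Emit:
play_rows:
  rows:
    - [4, [0, 0, 0], [0, 0, 0]]
    - [4, [0, 0, 0], [0, 0, 0]]
    - [4, [0, 0, 0], [0, 0, 0]]
    - [4, [0, 0, 0], [0, 0, 0]]

```text
time: 3.08
tool_pos: [0.5045, -0.2702, 0.0113]
ee_rot: [3.14, 0.001, 1.327]
wrist_force: [-0.2, -0.2, -0.3]
width: 0.0572
```

Emit:
play_rows:
  rows:
    - [4, [0, 0, 0], [0, 0, 0]]
    - [4, [0, 0, 0], [0, 0, 0]]
    - [4, [0, 0, 3], [0, 0, 0]]
    - [4, [0, 0, 7], [0, 0, 0]]
    - [4, [0, 0, 11], [0, 0, 0]]
    - [4, [-0.5, 3, 13], [0, 0, 0]]
    - [4, [-1, 7, 14], [0, 0, 0.08]]
    - [4, [-1.5, 11, 14], [0, 0, 0.16]]

```text
time: 3.75
tool_pos: [0.4906, -0.1601, 0.1541]
ee_rot: [3.134, 0.002, 1.488]
wrist_force: [1.1, 0.5, -0.2]
width: 0.0397
```

Emit:
play_rows:
  rows:
    - [4, [0, 4, 0], [0, 0, 0]]
    - [4, [0, 8, 0], [0, 0, 0]]
    - [4, [0, 12, 0], [0, 0, 0]]
    - [4, [0, 15, 0], [0, 0, 0]]
    - [4, [0, 16, 0], [0, 0, 0]]
    - [4, [0, 16, 0], [0, 0, 0]]
    - [4, [0, 16, 0], [0, 0, 0]]

```text
time: 4.33
tool_pos: [0.489, -0.0001, 0.1501]
ee_rot: [3.141, 0.001, 1.488]
wrist_force: [-0.2, 0.6, 0.3]
width: 0.0402
```

Run:
```python
from h import *
w=snap("wrist","w2");o=get_obs();print(o['tool_pos'],o['ee_rot'],o['width'])
im=w["pixels"][:,:,::-1].copy()
j=[.5916,.2218,-.0744]
L=np.array([[0,0],[0,-.225],[-.1,0]])
for z in(.012,.034):
    uv=proj(w,np.c_[place(j,L),np.full(3,z)]);print(uv.round(0).tolist())
    for a in(1,2):cv2.line(im,tuple(int(v) for v in uv[0]),tuple(int(v) for v in uv[a]),(0,255,0) if z<.02 else (255,0,0),1)
cv2.imwrite("pics/w2o.png",cv2.resize(im,(800,600),interpolation=cv2.INTER_CUBIC))
```

```text
[ 0.48897156 -0.00082982  0.15003113] [3.14155425e+00 1.02707754e-03 1.48622351e+00] 0.040235392166209756
[[354.0, -5.0], [355.0, 190.0], [264.0, -8.0]]
[[359.0, -12.0], [359.0, 195.0], [263.0, -15.0]]
```

View pics/w2o.png

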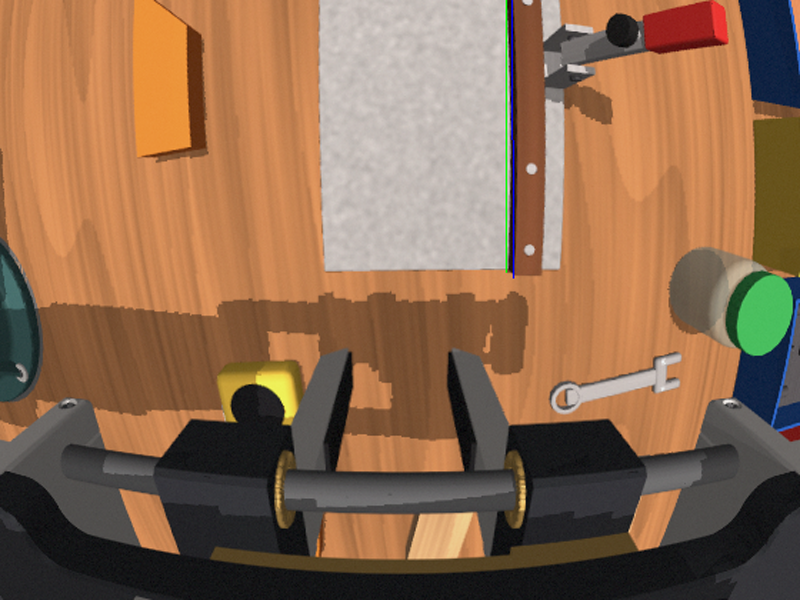

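Viewed 4: the jig outline agrees with my estimate, but the offcut was left behind; I lifted before the fingers had closed. It shows at the bottom, about (440,535). I'll relocate it.

Run:
```python
from h import *
V=[]
for n in("scene","side"):
    s=snap(n);p=proj(s,np.array([.503,-.27,.015]))[0][::-1]
    L=silhouettes(n,"offcut_centre");L.sort(key=lambda d:np.hypot(*(np.array(d["point"])-p)));d=L[0];print(n,p,d["point"],d["confidence"]);V.append((s,d["mask"]))
    print(fitoff(V[-1:],[.503,-.27,-.24],0.))
print(fitoff(V,[.503,-.27,-.24],0.))
# refine jig with wrist image clicks (800 px): base corners top and fence end
w=snap("wrist")
obs=[((325,271),(-.145,-.225),.012),((561,268),(.045,-.225),.012),((515,274),(0,-.225),.034),((542,274),(.022,-.225),.034)]
for uv,l,z in obs:
    q=bp(w,(uv[0]*.7,uv[1]*.7),z)[:2];print(l,q,place([.5916,.2218,-.0744],np.array([l]))[0])
for v in(20,120,200,260):print(bp(w,((506+(v-20)*.02)*.7,v*.7),.012))
```

```text
scene [247.04534617 174.73084896] [250.9, 173.1] 0.95
(array([ 0.50263433, -0.27087299, -0.24754415]), np.float64(0.08768134166129782))
side [181.35588139 330.5154551 ] [182.6, 327.2] 0.97
(array([ 0.50213562, -0.27072189, -0.22911625]), np.float64(0.10707264698766028))
(array([ 0.50241547, -0.27095528, -0.23163109]), np.float64(0.1969561557756292))
(-0.145, -0.225) [0.43179956 0.00914435] [0.43027657 0.00820049]
(0.045, -0.225) [ 0.62040901 -0.00395494] [ 0.61975095 -0.00592247]
(0, -0.225) [ 0.57602999 -0.0007829 ] [ 0.57487544 -0.00257756]
(0.022, -0.225) [ 0.59727367 -0.00238584] [ 0.59681458 -0.00421285]
[0.58916601 0.19669864 0.012     ]
[0.58251018 0.11502477 0.012     ]
[0.57940291 0.05288043 0.012     ]
[0.57821023 0.00555975 0.012     ]
```

Emit:
play_rows:
  rows:
    - [9.4, [0.2, -4, 0], [0, 0, -0.03]]
    - [9.4, [0.4, -8, 0], [0, 0, -0.06]]
    - [9.4, [0.6, -12, 0], [0, 0, -0.09]]
    - [9.4, [0.8, -16, 0], [0, 0, -0.12]]
    - [9.4, [1, -20, 0], [0, 0, -0.15]]
    - [9.4, [1.3, -24, 0], [0, 0, -0.155]]
    - [9.4, [1.4, -27, 0], [0, 0, -0.155]]
    - [9.4, [1.4, -27, 0], [0, 0, -0.155]]

```text
time: 5.3
tool_pos: [0.5017, -0.2762, 0.149]
ee_rot: [-3.141, 0.002, 1.324]
wrist_force: [0.5, -0.9, -0.0]
width: 0.0896
```

Emit:
play_rows:
  rows:
    - [9.4, [0, 0, -3], [0, 0, 0]]
    - [9.4, [0, 0, -7], [0, 0, 0]]
    - [9.4, [0, 0, -11], [0, 0, 0]]
    - [9.4, [0, 0, -13.5], [0, 0, 0]]
    - [9.4, [0, 0, -14.2], [0, 0, 0]]
    - [9.4, [0, 0, -14.2], [0, 0, 0]]
    - [0, [0, 0, -14.2], [0, 0, 0]]
    - [0, [0, 0, -14.2], [0, 0, 0]]

```text
time: 5.97
tool_pos: [0.5048, -0.2709, 0.0111]
ee_rot: [3.137, 0.002, 1.332]
wrist_force: [0.2, 0.4, -0.0]
width: 0.0842
```

Emit:
play_rows:
  rows:
    - [0, [0, 0, 0], [0, 0, 0]]
    - [0, [0, 0, 0], [0, 0, 0]]
    - [0, [0, 0, 0], [0, 0, 0]]
    - [0, [0, 0, 0], [0, 0, 0]]
    - [0, [0, 0, 0], [0, 0, 0]]
    - [0, [0, 0, 0], [0, 0, 0]]
    - [0, [0, 0, 0], [0, 0, 0]]
    - [0, [0, 0, 0], [0, 0, 0]]

```text
time: 6.63
tool_pos: [0.5028, -0.2697, 0.008]
ee_rot: [-3.141, -0.0, 1.332]
wrist_force: [0.1, 0.3, -0.3]
width: 0.0306
```

Run:
```python
from h import *
w=snap("wrist","w3");o=get_obs();print(o['tool_pos'],o['width'],proj(w,o['tool_pos']))
s=snap("side");p=proj(s,o['tool_pos'])[0];print(p)
c=lambda im,x,y,r:cv2.resize(im[y-r:y+r,x-r:x+r,::-1],(400,400),interpolation=cv2.INTER_CUBIC)
cv2.imwrite("pics/w3o.png",np.hstack([cv2.resize(w["pixels"][:,:,::-1],(400,400)),c(s["pixels"],int(p[0]),int(p[1]),70)]))
```

```text
[ 0.50285086 -0.26974232  0.0080128 ] 0.02660626542585824 [[278.87456019 237.35119393]]
[330.38663337 183.14386371]
```

View pics/w3o.png

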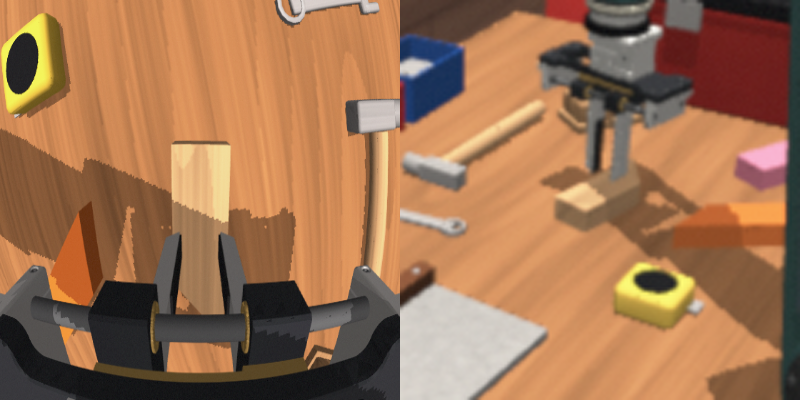

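Viewed 5: the finger tips look as if they are over the wood's top face, around (200,235) left and (608,177) right, not beside it. That disagrees with the TCP height of 8 mm, so I'll test the heights.

Run:
```python
from h import *
w=snap("wrist");o=get_obs();T=o['tool_pos']
R,t=cam(w);print("cam",-R.T@t,w["fx"],w["cx"],w["cy"],"width",o["width"])
u=np.array([np.cos(-.24),np.sin(-.24),0])
for z in(.008,.03,.035):print(z,[proj(w,np.r_[T[:2],z]+u*k)[0].round(0).tolist() for k in(-.0255,-.013,.013,.0255)])
d=[d for d in silhouettes("wrist","offcut_centre")]
for x in d:
    ys,xs=np.where(x["mask"]);print(x["confidence"],x["point"],xs.min(),xs.max(),ys.min(),ys.max())
for z0 in(-.03,-.015,0,.015):print(z0,proj(w,offpts([.5028,-.2708,-.236],z0)).round(0)[[4,5,0,1]].tolist())
a=[]
for n in("scene","side"):
    s=snap(n)
    print(n,proj(s,T).round(0),proj(s,T+[0,0,.025]).round(0))
    p=proj(s,T)[0].astype(int);x0=max(p[0]-40,0);y0=p[1]-50
    im=cv2.resize(s["pixels"][y0:y0+80,x0:x0+80,::-1],(400,400),interpolation=cv2.INTER_CUBIC)
    for k in(-.0255,.0255):
        for zz,c in((0,(0,0,255)),(.03,(0,255,0))):
            q=(proj(s,T+u*k*1.0+[0,0,zz])[0]-[x0,y0])*5;cv2.circle(im,tuple(int(v) for v in q),4,c,-1)
    q=((proj(s,offpts([.5028,-.2708,-.236],0))-[x0,y0])*5).astype(np.int32);cv2.polylines(im,[q[4:]],True,(255,0,0),1);cv2.polylines(im,[q[:4]],True,(255,0,0),1)
    a.append(im)
cv2.imwrite("pics/c4.png",np.hstack(a))
```

```text
cam [ 0.52236836 -0.19235052  0.2238312 ] 325.19226210127806 279.56795040327563 212.14674174489556 width 0.01855186888257469
0.008 [[243.0, 237.0], [260.0, 237.0], [297.0, 237.0], [315.0, 237.0]]
0.03 [[239.0, 249.0], [259.0, 249.0], [299.0, 249.0], [318.0, 249.0]]
0.035 [[238.0, 252.0], [258.0, 252.0], [299.0, 252.0], [319.0, 252.0]]
0.87 [280.3, 108.9] 68 143 212 359
0.76 [216.6, 279.4] 239 322 148 329
-0.03 [[315.0, 150.0], [243.0, 150.0], [311.0, 146.0], [247.0, 147.0]]
-0.015 [[318.0, 152.0], [240.0, 152.0], [313.0, 148.0], [245.0, 148.0]]
0 [[320.0, 154.0], [237.0, 154.0], [315.0, 150.0], [243.0, 150.0]]
0.015 [[324.0, 156.0], [233.0, 157.0], [318.0, 152.0], [240.0, 152.0]]
scene [[175. 249.]] [[174. 242.]]
side [[330. 183.]] [[331. 177.]]
```

View pics/c4.png

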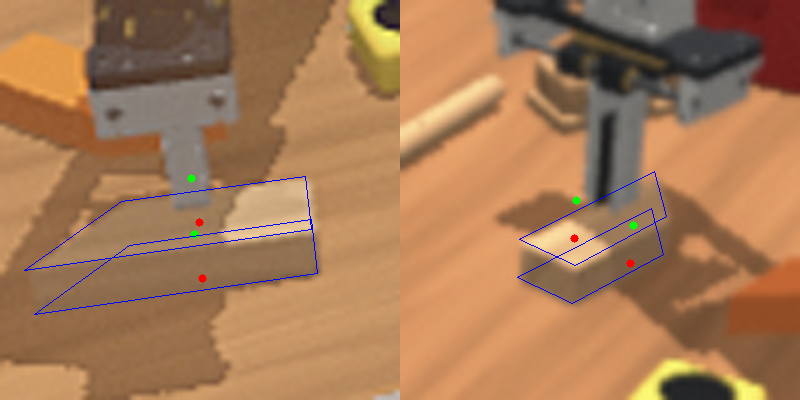

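Viewed 6: both views put the visible finger ends at the wood's top face, about z 0.03. In the free-air wrist images they were also at row 246, where row 237 was expected, so the real tips seem to be about 2 cm short of the reported TCP. I'll open, then probe downwards in small steps while watching the force.

Emit:
play_rows:
  rows:
    - [9.4, [0, 0, 1.5], [0, 0, 0]]
    - [9.4, [0, 0, 1.5], [0, 0, 0]]
    - [9.4, [0, 0, 1.5], [0, 0, 0]]
    - [9.4, [0, 0, 1.5], [0, 0, 0]]
    - [9.4, [0, 0, 1.5], [0, 0, 0]]
    - [9.4, [0, 0, 1.5], [0, 0, 0]]
    - [9.4, [0, 0, 1.5], [0, 0, 0]]
    - [9.4, [0, 0, 1.5], [0, 0, 0]]

```text
time: 7.6
tool_pos: [0.5027, -0.2697, 0.0227]
ee_rot: [-3.141, -0.0, 1.332]
wrist_force: [0.9, -0.5, -0.2]
width: 0.0569
```

Emit:
play_rows:
  rows:
    - [9.4, [0, 0, 0], [0, 0, 0]]
    - [9.4, [0, 0, 0], [0, 0, 0]]
    - [9.4, [0, 0, 0], [0, 0, 0]]
    - [9.4, [0, 0, -0.7], [0, 0, 0]]
    - [9.4, [0, 0, -1.5], [0, 0, 0]]
    - [9.4, [0, 0, -1.9], [0, 0, 0]]
    - [9.4, [0, 0, -1.9], [0, 0, 0]]

```text
time: 8.18
tool_pos: [0.5015, -0.2689, 0.0019]
ee_rot: [-3.138, -0.001, 1.332]
wrist_force: [-0.6, 0.7, -0.2]
width: 0.0936
```

Run:
```python
from h import *
w=snap("wrist","w5");o=get_obs();print(o['tool_pos'],o['width'],o['wrist_force'])
cv2.imwrite("pics/w5c.png",cv2.resize(w["pixels"][150:400,130:430,::-1],(720,600),interpolation=cv2.INTER_CUBIC))
```

```text
[ 0.50203599 -0.26918788  0.00271645] 0.09403808895369949 [ 0.73863489 -0.81662497 -0.26918205]
```

View pics/w5c.png

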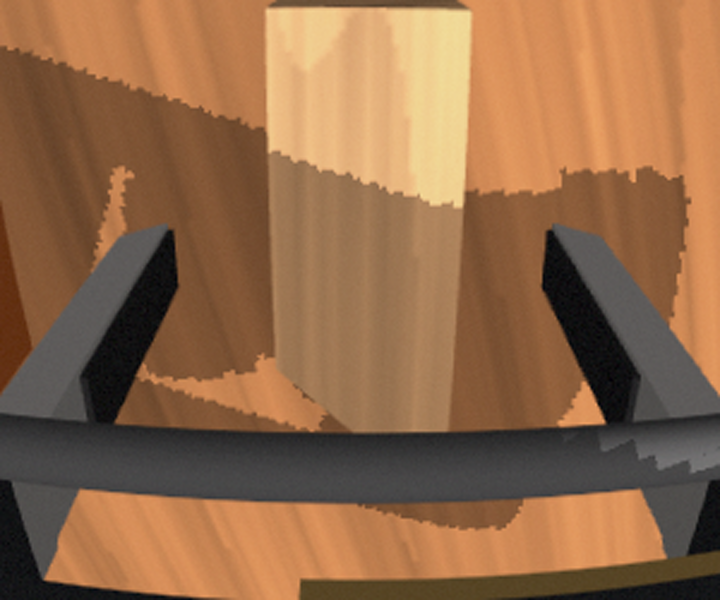

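Viewed 7: the open fingers straddle the offcut with inner tip edges at crop (175,230) and (547,230). I'll solve for their true position.

Run:
```python
from h import *
w=snap("wrist");o=get_obs();T=o['tool_pos'];print(T)
y=o['ee_rot'][2];ax=np.array([np.cos(y),np.sin(y),0]);u=np.array([np.sin(y),-np.cos(y),0])
uv=np.array([[175/2.4+130,230/2.4+150],[547/2.4+130,230/2.4+150]])
def f(p):return np.concatenate([proj(w,T+ax*p[0]+[0,0,p[1]]+u*k+u*p[2])[0]-m for k,m in zip((-.047,.047),uv)])
r=least_squares(f,[0,0,0]);print("along tool x, z, jaw offset",r.x,r.fun)
for dz in(0,.02,.03,.04):print(dz,[proj(w,T+ax*.008+[0,0,dz]+u*k)[0].round() for k in(-.047,.047)])
```

```text
[ 0.50247529 -0.26948768  0.00334889]
along tool x, z, jaw offset [0.00764828 0.03533617 0.00060402] [ 8.54115223e-05 -5.04500928e-03  8.47414707e-05  5.04253430e-03]
0 [array([213., 227.]), array([346., 227.])]
0.02 [array([207., 237.]), array([352., 237.])]
0.03 [array([204., 242.]), array([355., 242.])]
0.04 [array([200., 248.]), array([359., 248.])]
```

Emit:
play_rows:
  rows:
    - [9.4, [0, 0, -0.5], [0, 0, 0]]
    - [9.4, [0, 0, -1.0], [0, 0, 0]]
    - [9.4, [0, 0, -1.3], [0, 0, 0]]
    - [9.4, [0, 0, -1.6], [0, 0, 0]]
    - [9.4, [0, 0, -1.6], [0, 0, 0]]

```text
time: 8.7
tool_pos: [0.5023, -0.2694, -0.0129]
ee_rot: [-3.14, -0.001, 1.332]
wrist_force: [-0.0, 0.2, -0.9]
width: 0.094
```

Emit:
play_rows:
  rows:
    - [9.4, [0, 0, -0.3], [0, 0, 0]]
    - [9.4, [0, 0, -0.6], [0, 0, 0]]
    - [9.4, [0, 0, -0.6], [0, 0, 0]]

```text
time: 8.95
tool_pos: [0.5025, -0.2695, -0.0186]
ee_rot: [-3.141, -0.0, 1.332]
wrist_force: [0.5, 0.2, 0.5]
width: 0.0941
```

Emit:
play_rows:
  rows:
    - [0, [0, 0, 0], [0, 0, 0]]
    - [0, [0, 0, 0], [0, 0, 0]]
    - [0, [0, 0, 0], [0, 0, 0]]
    - [0, [0, 0, 0], [0, 0, 0]]
    - [0, [0, 0, 0], [0, 0, 0]]
    - [0, [0, 0, 0], [0, 0, 0]]
    - [0, [0, 0, 0], [0, 0, 0]]
    - [0, [0, 0, 0], [0, 0, 0]]

```text
time: 9.62
tool_pos: [0.5029, -0.2698, -0.0178]
ee_rot: [3.141, 0.0, 1.332]
wrist_force: [0.0, -0.1, -0.5]
width: 0.0495
```

Emit:
play_rows:
  rows:
    - [0, [0, 0, 0], [0, 0, 0]]
    - [0, [0, 0, 0], [0, 0, 0]]
    - [0, [0, 0, 1], [0, 0, 0]]
    - [0, [0, 0, 3], [0, 0, 0]]
    - [0, [0, 0, 3], [0, 0, 0]]

```text
time: 10.03
tool_pos: [0.505, -0.2711, 0.0159]
ee_rot: [3.136, 0.002, 1.332]
wrist_force: [1.5, 0.2, -1.7]
width: 0.0496
```

Emit:
play_rows:
  rows:
    - [0, [0, 0, 3.5], [0, 0, 0]]
    - [0, [0, 2, 7], [0, 0, 0]]
    - [0, [0, 5.5, 9], [0, 0, 0.02]]
    - [0, [-0.3, 9.5, 9], [0, 0, 0.06]]
    - [0, [-0.5, 13.5, 9], [0, 0, 0.1]]
    - [0, [-0.7, 17.5, 9], [0, 0, 0.14]]
    - [0, [-0.9, 21, 9], [0, 0, 0.165]]
    - [0, [-1.1, 24, 9], [0, 0, 0.165]]

```text
time: 10.7
tool_pos: [0.4912, -0.0273, 0.1018]
ee_rot: [-3.142, -0.001, 1.499]
wrist_force: [-0.0, -0.1, -1.8]
width: 0.0497
```

Emit:
play_rows:
  rows:
    - [0, [0, 4, 0], [0, 0, 0]]
    - [0, [0, 8, 0], [0, 0, 0]]
    - [0, [0, 12, 0], [0, 0, 0]]
    - [0, [0, 15, 0], [0, 0, 0]]
    - [0, [0, 16.5, 0], [0, 0, 0]]
    - [0, [0, 17, 0], [0, 0, 0]]
    - [0, [0, 17, 0], [0, 0, 0]]

```text
time: 11.28
tool_pos: [0.4915, 0.1411, 0.1016]
ee_rot: [-3.141, 0.0, 1.499]
wrist_force: [0.5, -0.6, -1.9]
width: 0.0497
```

Emit:
play_rows:
  rows:
    - [0, [0, 0, -3], [0, 0, 0]]
    - [0, [0, 0, -6], [0, 0, 0]]
    - [0, [0, 0, -8.5], [0, 0, 0]]
    - [0, [0, 0, -9.6], [0, 0, 0]]
    - [0, [0, 0, -10.2], [0, 0, 0]]
    - [0, [0, 0, -10.5], [0, 0, 0]]
    - [0, [0, 0, -10.5], [0, 0, 0]]
    - [0, [0, 0, -10.5], [0, 0, 0]]

```text
time: 11.95
tool_pos: [0.4934, 0.1401, -0.0012]
ee_rot: [3.139, -0.001, 1.496]
wrist_force: [-0.2, -0.7, -2.9]
width: 0.0496
```

Run:
```python
from h import *
im=[]
for n in("scene","side"):
    s=snap(n)
    p=proj(s,np.array([.5,.15,.02]))[0].astype(int);x0,y0=p[0]-70,p[1]-70
    J=[.5926,.2233,-.0744];q=[.491,.142,-.0735];V=s["pixels"][y0:y0+120,x0:x0+140,::-1]
    v=cv2.resize(V,None,fx=2.85,fy=4/1.4,interpolation=cv2.INTER_CUBIC)
    k=lambda P:((proj(s,P)-[x0,y0])*2.85).astype(np.int32)
    pts=offpts(q,.012)
    cv2.polylines(v,[k(pts[:4])],True,(255,0,0),1);cv2.polylines(v,[k(pts[4:])],True,(255,0,0),1)
    cv2.polylines(v,[k(np.c_[place(J,np.array([[0,-.225],[0,0],[-.1,0]])),np.full(3,z)]) for z in(.012,.034)],False,(0,255,0),1)
    im.append(v)
cv2.imwrite("pics/c6.png",np.hstack(im))
```

```text
(no output)
```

View pics/c6.png

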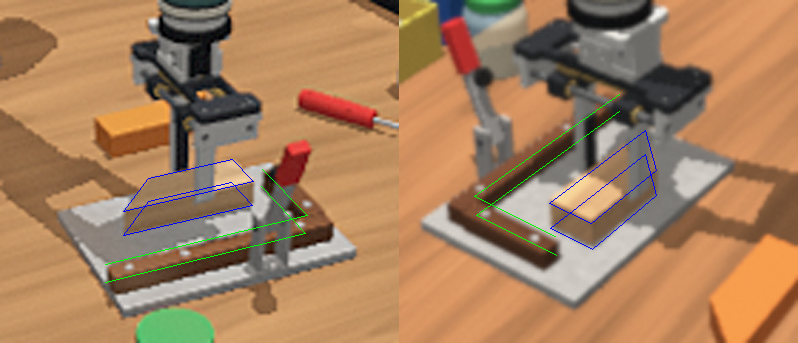

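Viewed 8: the offcut is held over the jig base, clear of fence, stop and clamp (red grip at (290,165) left). I'll lower a little more and release.

Emit:
play_rows:
  rows:
    - [0, [0, 0, -0.2], [0, 0, 0]]
    - [0, [0, 0, -0.3], [0, 0, 0]]
    - [0, [0, 0, -0.3], [0, 0, 0]]

```text
time: 12.3
tool_pos: [0.4919, 0.1403, -0.0058]
ee_rot: [3.141, -0.0, 1.497]
wrist_force: [1.3, 0.4, -2.6]
width: 0.0497
```

Emit:
play_rows:
  rows:
    - [9.4, [0, 0, 0], [0, 0, 0]]
    - [9.4, [0, 0, 0], [0, 0, 0]]
    - [9.4, [0, 0, 0], [0, 0, 0]]
    - [9.4, [0, 0, 0], [0, 0, 0]]
    - [9.4, [0, 0, 0], [0, 0, 0]]
    - [9.4, [0, 0, 2], [0, 0, 0]]
    - [9.4, [0, 0, 5], [0, 0, 0]]
    - [9.4, [0, 0, 8], [0, 0, 0]]

```text
time: 12.97
tool_pos: [0.4907, 0.14, 0.0739]
ee_rot: [-3.139, 0.001, 1.497]
wrist_force: [0.2, -0.1, 0.5]
width: 0.0936
```

Emit:
play_rows:
  rows:
    - [5, [-1, 0.3, 2], [0, 0, 0.12]]
    - [5, [-2, 0.6, 2], [0, 0, 0.24]]
    - [5, [-3, 1, 2], [0, 0, 0.36]]
    - [5, [-4, 1.3, 2], [0, 0, 0.48]]
    - [5, [-5.1, 1.6, 2], [0, 0, 0.6]]
    - [5, [-5.1, 1.6, 2], [0, 0, 0.72]]
    - [5, [-5.1, 1.6, 2], [0, 0, 0.84]]
    - [5, [-5.1, 1.6, 2], [0, 0, 0.96]]

```text
time: 13.63
tool_pos: [0.4408, 0.1563, 0.0944]
ee_rot: [3.141, 0.0, 2.463]
wrist_force: [-0.3, -0.4, 0.6]
width: 0.0504
```

Emit:
play_rows:
  rows:
    - [5, [0, 0, 0], [0, 0, 0.12]]
    - [5, [0, 0, 0], [0, 0, 0.24]]
    - [5, [0, 0, 0], [0, 0, 0.36]]
    - [5, [0, 0, 0], [0, 0, 0.48]]
    - [5, [0, 0, 0], [0, 0, 0.6]]
    - [5, [0, 0, 0], [0, 0, 0.61]]
    - [5, [0, 0, 0], [0, 0, 0.61]]

```text
time: 14.22
tool_pos: [0.4409, 0.1563, 0.0942]
ee_rot: [3.141, 0.0, 3.064]
wrist_force: [0.2, 0.3, 0.1]
width: 0.0498
```

```bash
cat > loc.py <<'E'
from h import *
import sys
J=np.array([.5926,.2233,-.0744])
def tojig(p): 
    c,s=np.cos(J[2]),np.sin(J[2]);d=np.array(p[:2])-J[:2];return np.array([c*d[0]+s*d[1],-s*d[0]+c*d[1]])
def run(p0,cams=("wrist","scene","side")):
    for n in cams:
        s=snap(n);c=proj(s,np.r_[p0[:2],.027])[0][::-1]
        L=silhouettes(n,"offcut_centre");L.sort(key=lambda d:np.hypot(*(np.array(d["point"])-c)))
        if not L:continue
        q,f=fitoff([(s,L[0]["mask"])],p0,.012);print(n,L[0]["confidence"],"fit",q.round(4),round(f,3),"jig mm",(tojig(q)*1e3).round(1),"dth",round(q[2]-J[2],3))
if __name__=="__main__":run([float(a) for a in sys.argv[1:4]])
E
python3 loc.py .4915 .1405 -.074
```

```text
wrist 0.63 fit [ 0.4927  0.1399 -0.082 ] 0.282 jig mm [-93.4 -90.6] dth -0.008
scene 0.86 fit [ 0.4899  0.1401 -0.0634] 0.086 jig mm [-96.2 -90.6] dth 0.011
side 0.69 fit [ 0.4906  0.1397 -0.0538] 0.066 jig mm [-95.5 -91. ] dth 0.021
```

Emit:
play_rows:
  rows:
    - [5, [0, 0, -3], [0, 0, 0]]
    - [5, [0, 0, -6], [0, 0, 0]]
    - [5, [0, 0, -8.5], [0, 0, 0]]
    - [5, [0, 0, -9.8], [0, 0, 0]]
    - [5, [0, 0, -10.4], [0, 0, 0]]
    - [5, [0, 0, -10.4], [0, 0, 0]]

```text
time: 15.02
tool_pos: [0.4395, 0.1559, -0.0115]
ee_rot: [-3.141, -0.003, 3.066]
wrist_force: [0.6, 0.2, 0.5]
width: 0.0502
```

Emit:
play_rows:
  rows:
    - [5, [1, -0.07, 0], [0, 0, 0]]
    - [5, [2, -0.15, 0], [0, 0, 0]]
    - [5, [2.8, -0.21, 0], [0, 0, 0]]
    - [5, [3.6, -0.27, 0], [0, 0, 0]]
    - [5, [4.4, -0.33, 0], [0, 0, 0]]
    - [5, [5.2, -0.39, 0], [0, 0, 0]]
    - [5, [6, -0.45, 0], [0, 0, 0]]
    - [5, [6.8, -0.51, 0], [0, 0, 0]]

```text
time: 15.68
tool_pos: [0.5097, 0.151, -0.0099]
ee_rot: [3.142, -0.0, 3.067]
wrist_force: [-1.5, 0.7, 1.1]
width: 0.0495
```

Emit:
play_rows:
  rows:
    - [5, [0.5, -0.04, 0], [0, 0, 0]]
    - [5, [0.9, -0.07, 0], [0, 0, 0]]
    - [5, [1.2, -0.09, 0], [0, 0, 0]]
    - [5, [1.5, -0.11, 0], [0, 0, 0]]
    - [5, [1.5, -0.11, 0], [0, 0, 0]]

```text
time: 16.1
tool_pos: [0.5246, 0.15, -0.01]
ee_rot: [3.141, 0.001, 3.067]
wrist_force: [-0.5, -0.1, -0.1]
width: 0.05
```

```bash
python3 loc.py .565 .134 -.074; python3 -c "
from loc import *
o=get_obs();print(o['tool_pos'],tojig(o['tool_pos']),o['wrist_force'])"
```

```text
wrist 0.72 fit [0.5606 0.1178 0.2337] 0.561 jig mm [ -24.1 -107.6] dth 0.308
scene 0.73 fit [0.531  0.1347 0.1642] 0.431 jig mm [-54.8 -92.9] dth 0.239
side 0.72 fit [0.5585 0.1348 0.0052] 0.422 jig mm [-27.4 -90.7] dth 0.08
[ 0.52392498  0.1500479  -0.00982301] [-0.06304011 -0.07815416] [-0.55769792  0.42000186  0.10218539]
```

Emit:
play_rows:
  rows:
    - [5, [0.1, 0, 0], [0, 0, 0]]
    - [5, [0.2, 0, 0], [0, 0, 0]]
    - [5, [0.3, -0.02, 0], [0, 0, 0]]
    - [5, [0.3, -0.02, 0], [0, 0, 0]]

```text
time: 16.73
tool_pos: [0.5251, 0.15, -0.0099]
ee_rot: [-3.141, -0.004, 3.067]
wrist_force: [-6.9, 0.2, 3.2]
width: 0.0499
```

Emit:
play_rows:
  rows:
    - [5, [0.1, 0, 0], [0, 0, 0]]
    - [5, [0.2, -0.02, 0], [0, 0, 0]]
    - [5, [0.2, -0.02, 0], [0, 0, 0]]

```text
time: 16.98
tool_pos: [0.525, 0.1499, -0.01]
ee_rot: [-3.141, -0.008, 3.068]
wrist_force: [-9.3, -0.1, 7.8]
width: 0.05
```

Emit:
play_rows:
  rows:
    - [5, [-1, 0.05, 0], [0, 0, 0]]
    - [5, [-1.5, 0.1, 0], [0, 0, 0]]
    - [0, [-1.5, 0.1, 3.5], [0, 0, 0]]
    - [0, [-1.5, 0, 7], [0, 0, 0]]
    - [0, [0, -3.5, 7], [0, 0, 0]]
    - [0, [1, -7.5, 7], [0, 0, 0]]
    - [0, [1.7, -11.2, 7], [0, 0, 0]]
    - [0, [1.7, -11.2, 7], [0, 0, 0]]

```text
time: 17.65
tool_pos: [0.5476, 0.0314, 0.0605]
ee_rot: [-3.138, 0.003, 3.061]
wrist_force: [-0.5, 0.7, -0.5]
width: 0.0136
```

```bash
python3 loc.py .562 .134 -.074
python3 - <<'E'
from loc import *
o=get_obs();print(o['tool_pos'],tojig(o['tool_pos']),o['ee_rot'],o['width'])
im=[]
for n,h in(("scene",.0),("side",.0)):
    s=snap(n);p=proj(s,np.array([.55,.13,.02]))[0].astype(int);x0,y0=p[0]-70,p[1]-60
    im.append(cv2.resize(s["pixels"][y0:y0+140,x0:x0+140,::-1],(400,400),interpolation=cv2.INTER_CUBIC))
cv2.imwrite("pics/c9.png",np.hstack(im))
E
```

```text
wrist 0.96 fit [ 0.5597  0.1368 -0.078 ] 0.063 jig mm [-26.4 -88.7] dth -0.004
scene 0.95 fit [0.5368 0.1325 0.2334] 0.457 jig mm [-48.9 -94.7] dth 0.308
side 0.91 fit [ 0.5587  0.1337 -0.0116] 0.12 jig mm [-27.1 -91.9] dth 0.063
[0.54558001 0.03897163 0.05995921] [-0.03318853 -0.1873135 ] [ 3.14112144e+00 -8.80405422e-05  3.06858077e+00] 0.0005120262105078238
```

View pics/c9.png

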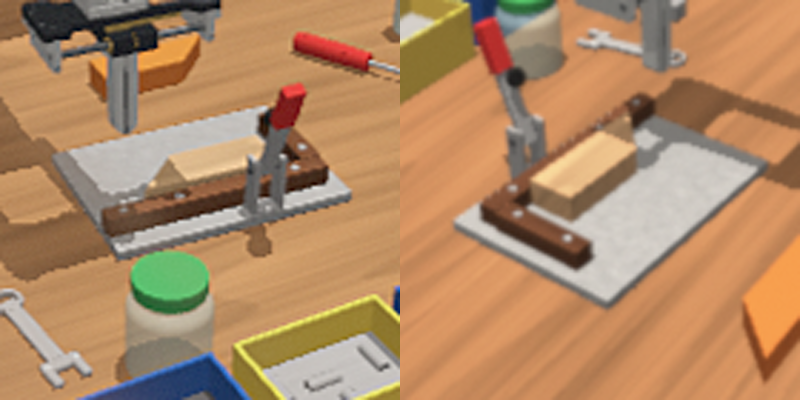

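Viewed 9: the offcut lies flush along the fence (wrist fit: 1 mm, 0.004 rad), with about 27 mm left to the stop. Next is the mitre push.

Emit:
play_rows:
  rows:
    - [0, [0, 0, -3], [0, 0, 0]]
    - [0, [0, 0, -6], [0, 0, 0]]
    - [0, [0, 0, -7], [0, 0, 0]]
    - [0, [0, 0, -7], [0, 0, 0]]
    - [0, [0.06, 0.8, -7], [0, 0, 0]]
    - [0, [0.12, 1.6, -7], [0, 0, 0]]
    - [0, [0.16, 2.2, -7], [0, 0, 0]]
    - [0, [0.2, 2.7, -7], [0, 0, 0]]

```text
time: 18.72
tool_pos: [0.5492, 0.0653, -0.008]
ee_rot: [-3.141, 0.003, 3.068]
wrist_force: [-0.4, -3.0, 0.4]
width: 0.0007
```

Emit:
play_rows:
  rows:
    - [0, [0.04, 0.5, 0], [0, 0, 0]]
    - [0, [0.07, 1, 0], [0, 0, 0]]
    - [0, [0.11, 1.5, 0], [0, 0, 0]]
    - [0, [0.11, 1.5, 0], [0, 0, 0]]

```text
time: 19.05
tool_pos: [0.5491, 0.0807, -0.0096]
ee_rot: [3.141, 0.0, 3.068]
wrist_force: [-1.2, -0.2, 0.4]
width: 0.0001
```

Emit:
play_rows:
  rows:
    - [0, [0.02, 0.2, 0], [0, 0, 0]]
    - [0, [0.03, 0.4, 0], [0, 0, 0]]
    - [0, [0.03, 0.4, 0], [0, 0, 0]]

```text
time: 19.3
tool_pos: [0.5492, 0.0838, -0.0099]
ee_rot: [3.141, -0.0, 3.067]
wrist_force: [-0.4, -1.7, 1.2]
width: 0.0006
```

Emit:
play_rows:
  rows:
    - [0, [0.02, 0.2, 0], [0, 0, 0]]
    - [0, [0.03, 0.4, 0], [0, 0, 0]]
    - [0, [0.03, 0.4, 0], [0, 0, 0]]

```text
time: 19.55
tool_pos: [0.5493, 0.0866, -0.01]
ee_rot: [-3.139, -0.001, 3.067]
wrist_force: [-2.1, -4.2, 1.5]
width: 0.0004
```

Emit:
play_rows:
  rows:
    - [0, [0.01, 0.1, 0], [0, 0, 0]]
    - [0, [0.02, 0.2, 0], [0, 0, 0]]
    - [0, [0.02, 0.2, 0], [0, 0, 0]]

```text
time: 19.8
tool_pos: [0.5493, 0.0867, -0.01]
ee_rot: [-3.136, -0.001, 3.066]
wrist_force: [-2.0, -8.4, 3.1]
width: 0.0002
```

Emit:
play_rows:
  rows:
    - [0, [0.01, 0.1, 0], [0, 0, 0]]
    - [0, [0.02, 0.2, 0], [0, 0, 0]]
    - [0, [0.02, 0.2, 0], [0, 0, 0]]

```text
time: 20.05
tool_pos: [0.5493, 0.0868, -0.01]
ee_rot: [-3.133, -0.001, 3.066]
wrist_force: [-3.2, -11.5, 3.5]
width: 0.0005
```

Emit:
play_rows:
  rows:
    - [0, [0.2, 0.1, 0], [0, 0, 0]]
    - [0, [0.4, 0.2, 0], [0, 0, 0]]
    - [0, [0.4, 0.2, 0], [0, 0, 0]]

```text
time: 20.3
tool_pos: [0.5492, 0.0869, -0.0101]
ee_rot: [-3.129, -0.01, 3.066]
wrist_force: [-12.5, -16.4, 10.0]
width: 0.0009
```

```bash
python3 loc.py .572 .163 -.074
```

```text
wrist 0.7 fit [ 0.5618  0.1646 -0.0799] 0.169 jig mm [-26.3 -60.8] dth -0.005
scene 0.36 fit [ 0.5366  0.1788 -0.079 ] 0.507 jig mm [-52.5 -48.6] dth -0.005
side 0.67 fit [ 0.5607  0.156  -0.0183] 0.239 jig mm [-26.8 -69.5] dth 0.056
```

Emit:
play_rows:
  rows:
    - [0, [-0.6, -0.8, 0], [0, 0, 0]]
    - [0, [-1, -2, 0], [0, 0, 0]]
    - [0, [-1, -2.5, 3], [0, 0, 0]]
    - [0, [-1, -2.5, 7], [0, 0, 0]]
    - [0, [-1, -2.5, 11], [0, 0, 0]]
    - [0, [-1, -2.5, 15], [0, 0, 0]]
    - [0, [-1, -2.5, 18], [0, 0, 0]]
    - [0, [-1, -2.5, 18], [0, 0, 0]]

```text
time: 21.27
tool_pos: [0.5486, 0.0692, 0.1791]
ee_rot: [3.138, 0.016, 3.067]
wrist_force: [0.7, 0.3, 0.6]
width: 0.0003
```

```bash
python3 loc.py .566 .163 -.074
python3 - <<'E'
from loc import *
o=get_obs();print(o['tool_pos'],o['ee_rot'],tojig(o['tool_pos']))
rays=[]
c,s_=np.cos(J[2]),np.sin(J[2])
def w(l):return np.r_[J[0]+c*l[0]-s_*l[1],J[1]+s_*l[0]+c*l[1],.012+l[2]]
obs=[]
for n in("scene","side"):
    s=snap(n,"k"+n);h=cv2.cvtColor(s["pixels"],cv2.COLOR_RGB2HSV)
    m=((h[...,0]<6)|(h[...,0]>174))&(h[...,1]>170)&(h[...,2]>90)
    p=proj(s,w([.065,-.062,.14]))[0];yy,xx=np.mgrid[:420,:560]
    m&=np.hypot(xx-p[0],yy-p[1])<25
    k,lab,st,ce=cv2.connectedComponentsWithStats(m.astype(np.uint8));i=1+np.argmax(st[1:,4]);print(n,p,ce[i],st[i]);obs.append((s,ce[i]))
def f(th):return np.concatenate([proj(s,w([.035-.095*np.cos(th[0])+.0,-.062,.05+.095*np.sin(th[0])]))[0]-m for s,m in obs])
r=least_squares(f,[1.85]);print("theta",r.x,r.fun)
E
```

```text
wrist 0.57 fit [ 0.5615  0.165  -0.0804] 0.044 jig mm [-26.7 -60.5] dth -0.006
scene 0.91 fit [0.5342 0.1526 0.2428] 0.554 jig mm [-53.  -74.9] dth 0.317
side 0.62 fit [ 0.566  0.163 -0.374] 1.0 jig mm [-22.  -62.1] dth -0.3
[0.54274187 0.06870284 0.16740197] [ 3.14156512 -0.004526    3.0669361 ] [-0.03822878 -0.1578755 ]
scene [340.20950136 191.74554852] [340.44 192.76] [335 185  12  16 125]
side [215.27573994 186.54299841] [214.93430657 187.43065693] [209 178  13  19 137]
theta [1.91982586] [ 0.20458614 -0.33895979 -0.29480919 -0.91746632]
```

Emit:
play_rows:
  rows:
    - [0, [3.5, 0, 1], [0, 0, 0]]
    - [0, [7.5, 0, 1], [0, 0, 0]]
    - [0, [11.5, 0, 1], [0, 0, 0]]
    - [0, [14.5, 0, 1], [0, 0, 0]]
    - [0, [14.6, 3.5, 1], [0, 0, 0]]
    - [0, [15, 7, 1], [0, 0, 0]]
    - [0, [15.1, 8.7, 1], [0, 0, 0]]
    - [0, [15.1, 8.7, 1], [0, 0, 0]]

```text
time: 22.33
tool_pos: [0.6943, 0.1598, 0.1782]
ee_rot: [3.141, -0.003, 3.072]
wrist_force: [-0.5, -0.2, 0.4]
width: 0.0002
```

Emit:
play_rows:
  rows:
    - [0, [0, 0, 0], [0, 0, 0]]
    - [0, [0, 0, -3], [0, 0, 0]]
    - [0, [0, 0, -6], [0, 0, 0]]
    - [0, [0, 0, -7.5], [0, 0, 0]]
    - [0, [0, 0, -7.5], [0, 0, 0]]

```text
time: 22.75
tool_pos: [0.6917, 0.1531, 0.0994]
ee_rot: [-3.139, -0.009, 3.065]
wrist_force: [0.9, -0.2, -0.7]
width: 0.0005
```

Run:
```python
from loc import *
o=get_obs();print(o['tool_pos'],o['ee_rot'],tojig(o['tool_pos']),o['wrist_force'])
im=[]
for n in("scene","side"):
    s=snap(n);p=proj(s,np.array([.64,.155,.12]))[0].astype(int);x0,y0=max(p[0]-60,0),p[1]-60
    im.append(cv2.resize(s["pixels"][y0:y0+120,x0:x0+120,::-1],(400,400),interpolation=cv2.INTER_CUBIC))
cv2.imwrite("pics/c10.png",np.hstack(im))
```

```text
[0.69169454 0.15313367 0.09944908] [-3.13860406 -0.00943737  3.06496348] [ 0.10403597 -0.06260639] [ 0.85731865 -0.18415405 -0.68076447]
```

View pics/c10.png

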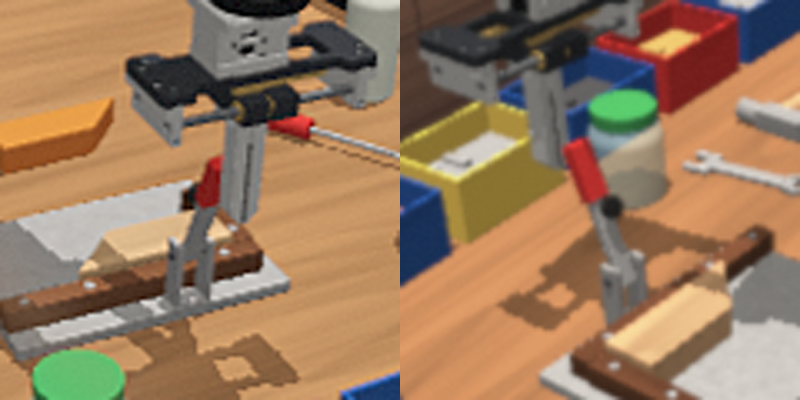

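Viewed 10: the closed fingers are just behind the red grip (left (240,200), right (548,150)), centred in y. I'll swing it over along an arc.

Emit:
play_rows:
  rows:
    - [0, [-1.5, 0.11, 0], [0, 0, 0]]
    - [0, [-2.9, 0.22, 0], [0, 0, 0]]
    - [0, [-4.2, 0.31, 0.8], [0, 0, 0]]
    - [0, [-5.5, 0.41, 1.5], [0, 0, 0]]
    - [0, [-7.1, 0.53, 1.5], [0, 0, 0]]
    - [0, [-8.7, 0.65, 1.4], [0, 0, 0]]
    - [0, [-10.1, 0.75, 0.8], [0, 0, 0]]
    - [0, [-11.5, 0.85, 0], [0, 0, 0]]

```text
time: 23.52
tool_pos: [0.5831, 0.1637, 0.1108]
ee_rot: [3.139, 0.011, 3.066]
wrist_force: [0.9, 0.4, 2.4]
width: 0.0003
```

Emit:
play_rows:
  rows:
    - [0, [-0.9, 0.07, -0.8], [0, 0, 0]]
    - [0, [-1.7, 0.13, -1.6], [0, 0, 0]]
    - [0, [-2.4, 0.18, -2.6], [0, 0, 0]]
    - [0, [-2.9, 0.22, -3.5], [0, 0, 0]]
    - [0, [-3.2, 0.24, -4.3], [0, 0, 0]]
    - [0, [-3.2, 0.24, -4.3], [0, 0, 0]]

```text
time: 24.02
tool_pos: [0.5476, 0.1664, 0.0619]
ee_rot: [3.141, 0.0, 3.067]
wrist_force: [0.2, 0.4, 1.5]
width: 0.0001
```

Emit:
play_rows:
  rows:
    - [0, [-0.3, 0.02, -0.7], [0, 0, 0]]
    - [0, [-0.5, 0.04, -1.4], [0, 0, 0]]
    - [0, [-0.7, 0.05, -2], [0, 0, 0]]
    - [0, [-0.7, 0.05, -2.3], [0, 0, 0]]
    - [0, [-0.7, 0.05, -2.3], [0, 0, 0]]

```text
time: 24.43
tool_pos: [0.5403, 0.1669, 0.0377]
ee_rot: [-3.141, -0.002, 3.067]
wrist_force: [-0.6, 0.9, 1.0]
width: 0.0005
```

Emit:
play_rows:
  rows:
    - [0, [0, 0, -0.2], [0, 0, 0]]
    - [0, [0, 0, -0.4], [0, 0, 0]]
    - [0, [0, 0, -0.4], [0, 0, 0]]

```text
time: 24.68
tool_pos: [0.5406, 0.167, 0.0346]
ee_rot: [-3.141, -0.001, 3.067]
wrist_force: [0.0, -0.6, 0.6]
width: 0.0004
```

Emit:
play_rows:
  rows:
    - [0, [0, 0, -0.2], [0, 0, 0]]
    - [0, [0, 0, -0.4], [0, 0, 0]]
    - [0, [0, 0, -0.4], [0, 0, 0]]

```text
time: 24.93
tool_pos: [0.541, 0.1671, 0.0318]
ee_rot: [3.141, 0.0, 3.067]
wrist_force: [-1.8, -0.2, 4.2]
width: 0.0006
```

Emit:
play_rows:
  rows:
    - [0, [0, 0, -0.2], [0, 0, 0]]
    - [0, [0, 0, -0.4], [0, 0, 0]]
    - [0, [0, 0, -0.4], [0, 0, 0]]

```text
time: 25.18
tool_pos: [0.5412, 0.1671, 0.0317]
ee_rot: [3.141, 0.002, 3.067]
wrist_force: [-8.5, -1.7, 18.7]
width: 0.001
```

Emit:
play_rows:
  rows:
    - [0, [0, 0, -0.1], [0, 0, 0]]
    - [0, [0, 0, -0.1], [0, 0, 0]]
    - [0, [0, 0, -0.1], [0, 0, 0]]

```text
time: 25.43
tool_pos: [0.5413, 0.1672, 0.0317]
ee_rot: [3.141, 0.002, 3.067]
wrist_force: [-10.2, -2.5, 21.9]
width: 0.0004
```

Emit:
play_rows:
  rows:
    - [0, [0, 0, 0.3], [0, 0, 0]]
    - [0, [0, 0, 0.8], [0, 0, 0]]
    - [0, [0, 0, 2], [0, 0, 0]]
    - [0, [0, 0, 5], [0, 0, 0]]
    - [0, [-2, 0, 9], [0, 0, 0]]
    - [0, [-6, 0, 12], [0, 0, 0]]
    - [0, [-9, 0, 14], [0, 0, 0]]
    - [0, [-9, 0, 14], [0, 0, 0]]

```text
time: 26.1
tool_pos: [0.4502, 0.1679, 0.1726]
ee_rot: [3.138, 0.008, 3.068]
wrist_force: [1.0, 0.3, 0.8]
width: 0.0006
```

```bash
python3 loc.py .565 .163 -.074
python3 - <<'E'
from loc import *
o=get_obs();print(o['time'],o['tool_pos'],o['wrist_force'])
im=[]
for n in("scene","side"):
    s=snap(n);p=proj(s,np.array([.57,.155,.05]))[0].astype(int);x0,y0=max(p[0]-50,0),p[1]-50
    im.append(cv2.resize(s["pixels"][y0:y0+100,x0:x0+100,::-1],(400,400),interpolation=cv2.INTER_CUBIC))
cv2.imwrite("pics/c11.png",np.hstack(im))
E
```

```text
wrist 0.96 fit [ 0.5591  0.1641 -0.0523] 0.561 jig mm [-29.  -61.5] dth 0.022
scene 0.89 fit [0.5376 0.1744 0.0279] 0.554 jig mm [-51.2 -52.9] dth 0.102
side 0.94 fit [ 5.611e-01  1.557e-01 -2.000e-04] 0.419 jig mm [-26.4 -69.7] dth 0.074
26.4 [0.45096243 0.16665854 0.16391444] [-1.09015523 -0.90138969  0.26421543]
```

View pics/c11.png

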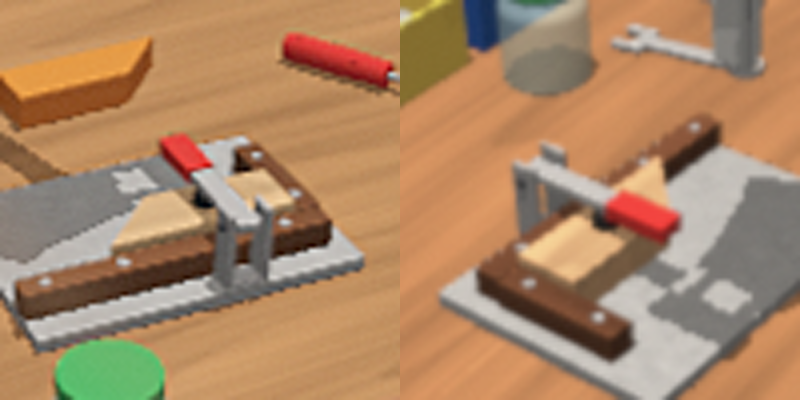

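Viewed 11: the clamp arm is level with its pad on the offcut, which sits in the corner. One last wrist close-up will check for gaps.

Run:
```python
from loc import *
s=snap("wrist");P=[w for w in np.c_[place(J,np.array([[0,0],[0,-.15],[-.05,0],[-.05,-.1]])),np.full(4,.04)]]
uv=proj(s,np.array(P));print(uv.round())
x0,y0=np.maximum(uv.min(0)-20,0).astype(int);x1,y1=np.minimum(uv.max(0)+20,[560,420]).astype(int)
k=min(800/(x1-x0),600/(y1-y0));cv2.imwrite("pics/c12.png",cv2.resize(s["pixels"][y0:y1,x0:x1,::-1],None,fx=k,fy=k,interpolation=cv2.INTER_CUBIC)[:600,:800])
```

```text
[[334. 306.]
 [213. 306.]
 [337. 270.]
 [251. 270.]]
```

View pics/c12.png

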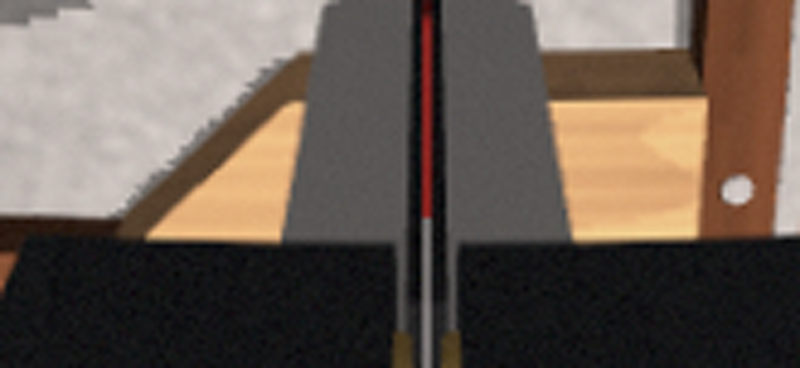

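Viewed 12: the square end meets the stop at (700,170) with no gap. The sharp tip meets the fence at (120,220). Handing in.

```bash
python3 -c "
from bench import *
print(close_job(),get_obs()['time'])"
```

```text
the job is handed in; nothing more can be done
the job is handed in; nothing more can be done
```

The offcut is seated in the jig corner with the clamp pressed down on it, and the job is handed in at about 26.5 s of the 72 s. No verdict was reported.

**What I did:**
- I set the pale offcut on the base clear of the clamp and pushed it against the fence at about 9 N.
- I then pushed it on the mitred face into the corner at about 16 N along the stop and 12 N along the fence.
- I swung the clamp over from behind and pressed its grip down with about 22 N. Then I let go and backed the arm off.

**Last checks:**
- **Fit:** The last clear wrist fit, before clamping, put the offcut within about 2 mm and 0.006 rad of seated, which is about the accuracy of my jig estimate. After clamping, the pictures show no gap at the stop and the tip on the fence. The middle of the long edge was hidden in that view.
- **Clamp:** Its arm looks level with the pad on the wood. The force it still holds can't be measured.
- **Bystanders:** None of my moves touched one, as far as I saw. I didn't measure their positions afterwards.

**What failed or disagreed:**
- **Missed grasps:** The first two grasps closed on air. The real finger ends sit about 35 mm above the reported TCP, which the wrist picture showed and the contact-free descent below zero supported. I worked with that offset from then on.
- **Camera fits:** The scene and side silhouette fits disagreed with the wrist fit once the fence and clamp hid part of the offcut. After clamping, all three fitted badly. I ignored them and relied on the earlier wrist fit, the forces and the pictures.

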